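# Clamp the dough roller flat side up

## Robot

A 6-joint arm with a two-finger parallel gripper is mounted at the origin on the work surface. World frame = base frame: x ahead of the robot, y to its left, z up, the work surface at z = 0. Lengths are in m, angles in rad, forces in N, time in s.
With the tool pointing down it reaches from about 0.35 to 0.775 m from the base axis. Payload 5.5 kg.
Tool frame: the origin (TCP) lies on the centre line of the jaws, within the pads' length; the fingertips stand 8 mm ahead of it and the grasp point (between the pads) lies 11 mm behind it; z points along the fingers, y is the direction in which the jaws open and shut (so a half turn about z gives the same grasp; the last joint's range is limited). The gripper opens to 85 mm and grips with 20 to 120 N. Pads are 22 mm wide; open, the fingers measure 114 mm over their backs; the gripper's body (76 mm by 85 mm) begins 54 mm behind the grasp point. The pads swing forward as they close: fully open they stand 13 mm farther back than shut.
Start: joints at [-1.408, 0.313, 0.046, 1.304, 0, 1.431], TCP at [0.171, -0.549, 0.239] pointing down, gripper open.
Joint ranges: [-2.76, 2.76], [-0.86, 1.69], [-1.03, 1.26], [-2.2, 2.34], [-1.47, 1.5], [-3.14, 3.14]. Speed limits (rad/s): [2.57, 2.57, 3.14, 3.14, 3.14, 3.14].

## Interface

Orientations are given as a unit quaternion [w, x, y, z].
In Python, from workcell import env gives the robot as it stands. The module is installed in compiled form; this text tells all that it offers.
- The arm moves only by the tool play_rows, never from a script. Its argument "steps" is a list of rows, each an object with "claw": the closure in counts, from 0 (fully open) to 255 (shut); "dp": the shift along the tool's x, y, z in m, a list of three; "angular": the turn, a rotation vector about the tool's x, y, z in degrees, a list of three. In form: [{"claw": claw, "dp": [dx, dy, dz], "angular": [wx, wy, wz]}, ...]. A call has exactly 8 rows; each row shifts and turns the commanded pose from where the row before left it, along the tool's axes as they then stand; what a row does not reach is not made up. A row lasts 1/12 s, in which the tool goes at most 41.7 mm and 7.16 degrees, less where a joint would pass 70% of its speed; a pose out of reach is approached as far as the arm can. A call is refused whole if a number of a shift passes 0.0417 or a number of a turn 7.16, either way. A call with a gripper value outside its range is refused whole. The fingers move at their own pace and stop on an object; "force" is the grip in N (left out, the last holds). Time passes only in rows, so rows that do not move let the fingers close, or fill a call up. It gives the time, the measured TCP pose, the force and the opening at its end, in the units of the state.
- env.get_state(): the state, without advancing time (a new reading comes with each control period).
- env.read_camera(name): name is "side" or "top"; returns (picture, depth): 480x640x3 uint8, red, green, blue; 480x640 float32, m along the optical axis (not along the pixel's ray), 0 where there is no reading.
- env.calibration(name): a dict with "fx", "fy", "cx", "cy" (pixels), "world_from_camera" (4x4, takes a point from camera to world coordinates). Camera axes: x right, y down, z forward; pixel columns grow to the right and rows downward; lengths in m; the calibration is good to about 2 mm. A picture is of the moment at which its call begins. calibration takes no time and is no camera call.
- env.hand_in(): hands the job in, once; it reports no verdict.
The state is a dict: "clock": time; "joint_pos": joint angles; "qvel": joint speeds; "tau": joint torques, N m; "tcp_pos": TCP position; "orientation": TCP orientation; "wrist_force": force on the tool from outside, world axes, zero at the start; "ft_torque": the same for the moment, N m; "finger_gap": finger opening in m.
Only numpy, scipy, OpenCV 4.12 (cv2) and the standard library are available. Lean on these libraries where they do the work, as an engineer would, in place of code of your own. Each camera call takes 0.05 s, during which the arm holds its last target. There are 200 camera calls.

## Task

The white dough roller lies in the blue V-stand with its orange flat turned to one side. Turn it where it lies, without lifting it out of the V, by moving its steel cross bar until the orange flat faces straight up and stays so while the clamp is still open; then swing the steel clamp with the red grip down until its pad sits flush on the flat. Leave the bowls, the tissue pack and the tub where they stand.

Things in the scene. Friction and masses are not known exactly. Their poses are not given: they have to be found in the camera images.
- seat (a point): point of the fixed V-stand where the roller's axis lies, 90 mm above the table. Base 190 x 160 x 10 mm; two blue 90-degree V-blocks, 24 mm thick, 110 mm wide in x, tops 90 mm above the table, centred 62 mm either side along y. Axes: z up, y along the roller, x across it towards the clamp's hinge. Stand turned up to 0.45 rad about the vertical from the robot's axes
- roller_mid (a point): point on the white plastic roller's axis at the middle of its flat; over the seat point. Loose, about 0.7 kg, 56 mm diameter, lies in both V-blocks and stays at the angle it is left at. Own z: along the roller (the stand's y), which reaches from -85 to +108 mm. Own x: out of the orange flat, at right angles to it (flat up = own x straight up)
- flat (a point): centre of the orange flat on the roller, 16 mm from the roller's axis (own x axis as roller_mid); flat 45 mm wide, 91 mm long. At the start it leans 0.4 to 1.15 rad from straight up towards the stand's +x
- bar_near (a point): centre of the black ball (16 mm diameter) on the cross bar's end that is high at the start, on the stand's -x side. Steel bar, 12 mm diameter, 130 mm between ball centres, fixed through the roller at its own z = +92 mm along its own y: level, ball centres 90 mm above the table, when the flat is up. Nothing lies under it but the table. Pressing this end down with 3 to 6 N turns the roller
- bar_far (a point): centre of the like ball on the other end of the cross bar, which is low at the start, on the stand's +x side. Lying opposite bar_near, at the same own z. To turn a steep bar, push its high end square to the bar, following the arc; straight down needs far more force
- hinge (a point): centre of the clamp's hinge on the stand: 68 mm to the stand's +x of the roller axis, 114 mm above the table; hinge axis along the stand's y, between two 8 mm cheeks 26 mm either side, which reach 124 mm above the table
- clamp (a joint): clamp angle, rad: 0 = arm level, reaching from the hinge towards the stand's -x over the roller, pad flush on the upturned flat; grows as it swings up, 1.57 = upright. Starts 1.2 to 1.6. Stiff hinge (0.16 N m): stays where it is left, 1 to 2.5 N at the grip moves it. Stops at 1.75. If the flat is not up, the pad stands off and the clamp stays above 0
- clamp_grip (a point): centre of the red grip (34 x 44 x 16 mm) at the clamp's free end, 134 mm from the hinge. Steel arm, 36 mm wide along y, 10 mm thick, its mid-line 3 mm from the hinge axis towards the outer face (upper when shut). A 36 x 36 mm rubber pad is under it, 68 mm from the hinge, its face 8 mm below the hinge axis when shut
- bowls: bystander: stack of red and black bowls, 120 mm across, 89 mm high; origin at the centre of its underside
- tissues: bystander: green and white tissue pack, 100 x 170 x 70 mm; origin at the centre of its underside
- tub: bystander: pale food tub with lid and blue clips, 156 x 226 x 85 mm; origin at the centre of its underside
Mind the look-alikes: they are no part of the job. What is shaped like the part that bears roller_mid but yellow is not meant.

How it is judged:
On the way:
1. the roller lies in the V with its flat facing up (within 7 degrees), the clamp still open (angle between roller_mid's own x axis and vertical below 0.122 rad and value of joint clamp above 0.6 rad and distance between roller_mid and seat below 0.008 m), for 0.3 s.
At the end, for the whole second after the job is handed in: The roller rests in both V-blocks within 8 mm of its place, its flat facing up within 5 degrees, and the clamp is shut on it (within 0.05 rad of level); nothing moves (angle between roller_mid's own x axis and vertical below 0.09 rad and distance between roller_mid and seat below 0.008 m and value of joint clamp between -0.05 and 0.05 rad and angular speed of roller below 0.1 rad/s); the robot touches nothing.
It fails at once if the roller is lifted or knocked out of its V (more than 20 mm from its place) (distance between roller_mid and seat above 0.02 m).
It fails at once if a bystander is moved more than 30 mm (distance of any of bowls, tissues, tub from where it was at the start of the episode above 0.03 m).
It also fails if it takes over 48 s, if anything falls off the work surface, if the arm or the gripper's body presses on something with over 40 N, if the wrist force passes 120 N, or if a joint passes its speed limit or range.

## Working session

There is one attempt and no reset: what is moved stays moved. The work goes in short steps, Python scripts to look and compute and a tool call to move; the robot and the scene stay as the last step left them, time stands still between calls to the robot, and variables do not carry over. Pictures are saved under pics/ and viewed, about 8 in all and at most 12, crops included, and the job is handed in when it is done.

Besides the shell and the picture viewer there is one more tool, called after ">>>" as name([rows], argument=value, ...), one row to a line, values as JSON. play_rows: Moves the arm, as the interface text tells. Its arguments: {"type":"object","properties":{"steps":{"type":"array","items":{"type":"object","properties":{"claw":{"type":"number"},"dp":{"type":"array","items":{"type":"number"}},"angular":{"type":"array","items":{"type":"number"}}}}},"force":{"type":"number"}},"required":["steps"]}

```bash
mkdir -p pics
cat > h.py <<'E'
import numpy as np, cv2
from workcell import env
def grab(n,tag):
    im,d=env.read_camera(n); np.savez(f'{tag}.npz',im=im,d=d)
    cv2.imwrite(f'pics/{tag}.png',im[:,:,::-1]); return im,d
def pts(n,d):
    c=env.calibration(n); v,u=np.mgrid[:480,:640]
    p=np.stack([(u-c['cx'])/c['fx']*d,(v-c['cy'])/c['fy']*d,d,np.ones_like(d)],-1)
    return (p@np.array(c['world_from_camera']).T)[...,:3]
def ray(n,u,v):
    c=env.calibration(n);T=np.array(c['world_from_camera'])
    r=T[:3,:3]@np.array([(u-c['cx'])/c['fx'],(v-c['cy'])/c['fy'],1]);return T[:3,3],r
E
python3 - <<'E'
from h import *
for n in('top','side'):
    grab(n,n+'0'); c=env.calibration(n); print(n,c['fx'],np.round(c['world_from_camera'],3).tolist())
print(env.get_state())
E
```

```text
top 559.3786076877133 [[-0.002, -0.994, 0.107, 0.332], [-1.0, 0.001, -0.008, 0.031], [0.007, -0.107, -0.994, 1.273], [0.0, 0.0, 0.0, 1.0]]
side 453.9668767660115 [[-0.802, -0.292, 0.52, -0.081], [-0.597, 0.403, -0.694, 0.712], [-0.007, -0.867, -0.498, 0.617], [0.0, 0.0, 0.0, 1.0]]
{'clock': 0.1, 'joint_pos': array([-1.40760901e+00,  3.13960385e-01,  4.51297429e-02,  1.30358783e+00,
       -1.07465837e-05,  1.43119351e+00]), 'qvel': array([ 0.0009714 , -0.00190628,  0.00370855, -0.00082751,  0.00185594,
        0.00127613]), 'tau': array([ 3.23382905e-03, -4.81725132e+01,  2.99244583e+01,  1.26223237e-02,
       -1.28103679e-04, -1.80931771e-06]), 'tcp_pos': array([ 0.1713736 , -0.54842886,  0.23849325]), 'orientation': array([-8.10951806e-04,  9.88561314e-01,  1.50817343e-01, -1.49370567e-05]), 'wrist_force': array([-0.05518741,  0.74183644,  1.43783476]), 'ft_torque': array([-0.00408643,  0.01411748,  0.03571807]), 'finger_gap': 0.0852022709339132}
```

View pics/top0.png

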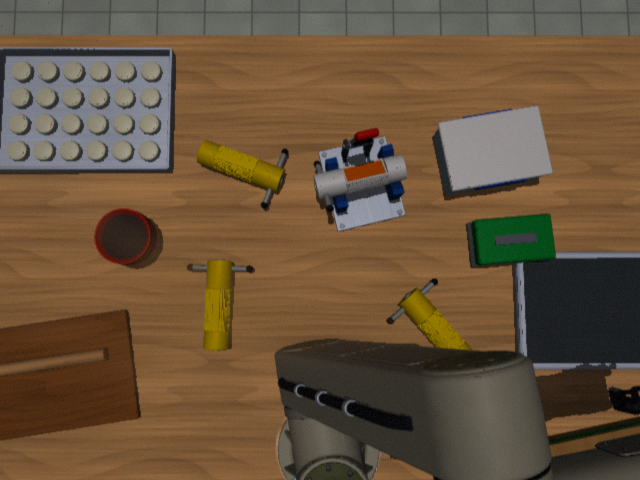

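View pics/side0.png

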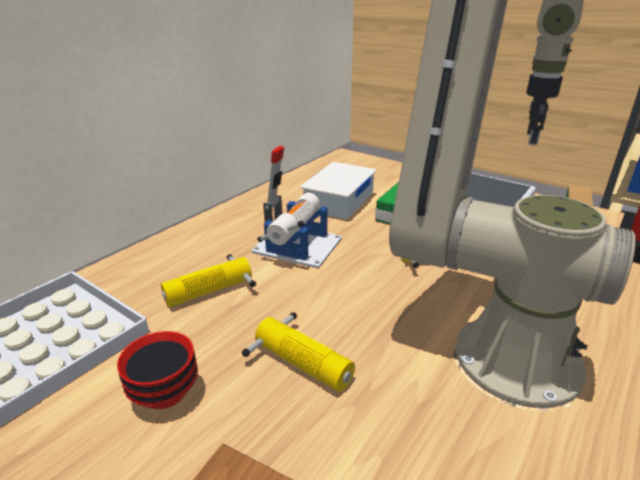

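The top view shows the white roller at about (360,175), with its cross bar at the left end (balls near (330,215) and (317,165)) and the red grip at (367,134). In the side view the clamp stands upright at (277,155). I'll zoom in on both and measure.

Run:
```python
from h import *
a=np.load('top0.npz');b=np.load('side0.npz')
ca=cv2.resize(a['im'][115:245,300:420],None,fx=3.3,fy=3.3,interpolation=2)
cb=cv2.resize(b['im'][140:270,225:345],None,fx=3.3,fy=3.3,interpolation=2)
cv2.imwrite('pics/crop0.png',np.hstack([ca,cb])[:,:,::-1])
for n,z,(v0,v1,u0,u1) in(('top',a,(115,245,300,420)),('side',b,(140,270,225,345))):
    P=pts(n,z['d']); im=z['im']; hsv=cv2.cvtColor(im,cv2.COLOR_RGB2HSV); H,S,V=[hsv[...,i].astype(int) for i in range(3)]
    roi=np.zeros((480,640),bool);roi[v0:v1,u0:u1]=1
    M={'red':((H<5)|(H>174))&(S>150)&(V>70),'orange':(H>5)&(H<14)&(S>200)&(V>120),'blue':(H>100)&(H<125)&(S>120)&(V>40),
       'white':(S<40)&(V>120)&(P[...,2]>.06)}
    for k,m in M.items():
        m=m&roi&(z['d']>0)
        if m.sum()<5: print(n,k,m.sum());continue
        v,u=np.nonzero(m);q=P[m]; print(n,k,m.sum(),'px',u.mean().round(1),v.mean().round(1),'P',np.round(np.median(q,0),4),np.round(q.min(0),3),np.round(q.max(0),3))
        if k=='orange':
            c=q.mean(0);w=np.linalg.svd(q-c,full_matrices=False);print('  mean',c.round(4),'axes',w[2].round(3).tolist(),w[1].round(4))
        if k=='white':
            r=cv2.minAreaRect(np.stack([q[:,0],q[:,1]],1).astype(np.float32)*1000);print('  ',r)
        if k=='red' or k=='blue':print('  ',cv2.minAreaRect((q[:,:2]*1000).astype(np.float32)))
    # bits above the table that are dark
    m=roi&(V<60)&(P[...,2]>.03)&(z['d']>0)
    k,l,st,ce=cv2.connectedComponentsWithStats(m.astype(np.uint8))
    for i in range(1,k):
        if st[i,4]>5: print(n,'dark',st[i].tolist(),ce[i].round(1),np.median(P[l==i],0).round(4))
```

```text
top red 155 px 367.1 133.5 P [ 0.631  -0.0687  0.264 ] [ 0.621 -0.09   0.258] [ 0.64  -0.048  0.268]
   ((631.2967529296875, -68.9227294921875), (12.97448444366455, 41.661319732666016), 13.286324501037598)
top orange 450 px 364.1 170.5 P [ 0.5972 -0.0772  0.1069] [ 0.574 -0.119  0.093] [ 0.621 -0.035  0.118]
  mean [ 0.5969 -0.0771  0.1067] axes [[-0.231, 0.973, 0.001], [-0.823, -0.196, 0.533], [0.518, 0.122, 0.846]] [0.5051 0.2093 0.0349]
top blue 506 px 363.7 176.9 P [ 0.5739 -0.0403  0.0901] [ 0.52  -0.162  0.031] [0.657 0.003 0.098]
   ((589.6170654296875, -78.92738342285156), (109.41085815429688, 146.80657958984375), 13.667236328125)
top white 792 px 355.7 174.7 P [ 0.5832 -0.0272  0.1173] [ 0.551 -0.163  0.092] [0.625 0.027 0.125]
   ((593.2249145507812, -67.29716491699219), (45.71106719970703, 192.08331298828125), 13.02487564086914)
top dark [342, 135, 31, 25, 343] [356.9 145.4] [ 0.6452 -0.0551  0.1218]
top dark [378, 148, 16, 10, 85] [384.9 153.1] [ 0.6416 -0.1224  0.0853]
top dark [314, 161, 7, 6, 27] [316.7 163. ] [0.6233 0.0248 0.0653]
top dark [325, 163, 12, 8, 59] [330.
[... 605 characters left out ...]
nge 1
side blue 1046 px 299.9 236.2 P [ 0.556  -0.0202  0.0393] [ 0.503 -0.159  0.012] [0.653 0.008 0.122]
   ((591.2442626953125, -62.32512664794922), (134.25543212890625, 169.4866180419922), 16.23347282409668)
side white 2165 px 310.6 199.5 P [ 0.6026 -0.2476  0.0856] [ 0.52  -0.463  0.06 ] [0.741 0.034 0.226]
   ((626.829345703125, -220.21151733398438), (139.2400665283203, 519.34912109375), 15.290051460266113)
side dark [273, 172, 8, 17, 87] [276.2 179.7] [ 0.6326 -0.0572  0.1826]
side dark [275, 202, 6, 15, 64] [277.5 209. ] [ 0.6589 -0.0847  0.0849]
side dark [265, 206, 7, 14, 63] [267.8 213.3] [ 0.6449 -0.0343  0.0948]
side dark [299, 222, 5, 5, 20] [300.8 223.8] [0.5073 0.0022 0.1247]
```

View pics/crop0.png

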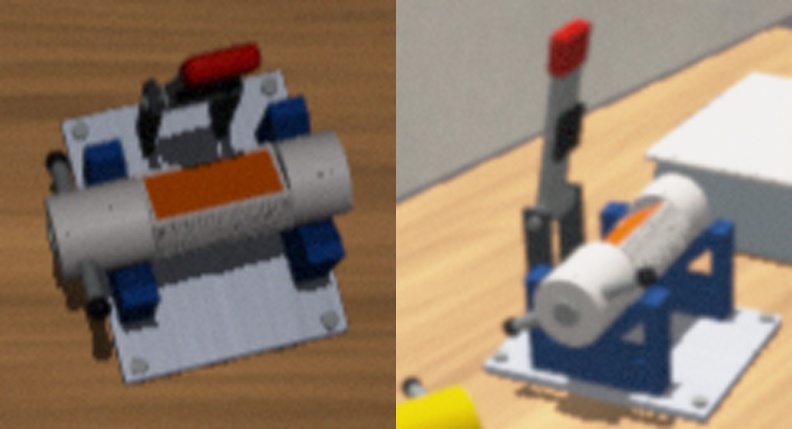

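The top and side measurements agree. The stand is yawed about 0.233 rad, the seat is at about (0.589, -0.079, 0.09), and the flat leans about 0.56 rad. The near ball is at about (0.514, -0.002, 0.125) and the hinge at about (0.655, -0.063). The bystanders are well away from the path. Next I align the tool with the stand, close the fingers and approach.

>>> play_rows([
  {"claw": 255,"dp": [0,0,0],"angular": [0,0,4.0]},
  {"claw": 255,"dp": [0.023,-0.0225,0],"angular": [0,0,0]},
  {"claw": 255,"dp": [0.023,-0.0225,0],"angular": [0,0,0]},
  {"claw": 255,"dp": [0.023,-0.0225,0],"angular": [0,0,0]},
  {"claw": 255,"dp": [0.023,-0.0225,0],"angular": [0,0,0]},
  {"claw": 255,"dp": [0.023,-0.0225,0],"angular": [0,0,0]},
  {"claw": 255,"dp": [0.023,-0.0225,0],"angular": [0,0,0]},
  {"claw": 255,"dp": [0.023,-0.0225,0],"angular": [0,0,0]},
], force=40)

```text
clock: 0.77
tcp_pos: [0.2921, -0.3568, 0.239]
orientation: [-0.0, 0.993, 0.116, -0.0]
wrist_force: [0.7, -0.5, -0.2]
finger_gap: -0.0002
```

>>> play_rows([
  {"claw": 255,"dp": [0.023,-0.0225,0],"angular": [0,0,0]},
  {"claw": 255,"dp": [0.023,-0.0225,0],"angular": [0,0,0]},
  {"claw": 255,"dp": [0.023,-0.0225,0],"angular": [0,0,0]},
  {"claw": 255,"dp": [0.023,-0.0225,0],"angular": [0,0,0]},
  {"claw": 255,"dp": [0.023,-0.0225,0],"angular": [0,0,0]},
  {"claw": 255,"dp": [0.023,-0.0225,0],"angular": [0,0,0]},
  {"claw": 255,"dp": [0.02,-0.02,0],"angular": [0,0,0]},
  {"claw": 255,"dp": [0,0,0],"angular": [0,0,0]},
])

```text
clock: 1.43
tcp_pos: [0.411, -0.1674, 0.239]
orientation: [-0.001, 0.993, 0.119, 0.0]
wrist_force: [-0.5, 0.3, 0.4]
finger_gap: 0.0003
```

```bash
cat >> h.py <<'E'
TH=0.2327; SEAT=np.array([.589,-.079,0]); RS=np.array([[np.cos(TH),np.sin(TH),0],[-np.sin(TH),np.cos(TH),0],[0,0,1]])
def st():
    s=env.get_state(); w,x,y,z=s['orientation']
    X=np.array([1-2*(y*y+z*z),2*(x*y+w*z),2*(x*z-w*y)]); Z=np.array([2*(x*z+w*y),2*(y*z-w*x),1-2*(x*x+y*y)])
    print('t',s['clock'],'world',s['tcp_pos'].round(4),'stand',(RS@(s['tcp_pos']-SEAT)).round(4),'yaw',np.arctan2(X[1],X[0]).round(4),'z',Z.round(3),'F',s['wrist_force'].round(1),'gap',round(s['finger_gap'],4))
E
python3 -c "
from h import *
st()"
```

```text
t 1.4333 world [ 0.411  -0.1674  0.239 ] stand [-0.1935 -0.045   0.239 ] yaw 0.2382 z [ 0.     0.002 -1.   ] F [-0.5  0.3  0.4] gap 0.0003
```

>>> play_rows([
  {"claw": 255,"dp": [0.0225,-0.023,0],"angular": [0,0,0]},
  {"claw": 255,"dp": [0.0225,-0.023,0],"angular": [0,0,0]},
  {"claw": 255,"dp": [0.0225,-0.023,0],"angular": [0,0,0]},
  {"claw": 255,"dp": [0.0225,-0.023,0],"angular": [0,0,0]},
  {"claw": 255,"dp": [0.0225,-0.023,0.015],"angular": [0,0,0]},
  {"claw": 255,"dp": [0.0225,-0.022,0.025],"angular": [0,0,0]},
  {"claw": 255,"dp": [0,0,0.03],"angular": [0,0,0]},
  {"claw": 255,"dp": [0,0,0.014],"angular": [0,0,0]},
])

```text
clock: 2.1
tcp_pos: [0.5083, -0.0052, 0.1517]
orientation: [-0.0, 0.993, 0.118, -0.002]
wrist_force: [0.4, 0.7, -0.0]
finger_gap: -0.0002
```

```bash
python3 -c "
from h import *
st()
im,d=grab('side','side1')
im2,d2=grab('top','top1')
cv2.imwrite('pics/crop1.png',np.hstack([cv2.resize(im[110:270,225:345],None,fx=3,fy=3,interpolation=2),cv2.resize(im2[85:245,290:410],None,fx=3,fy=3,interpolation=2)])[:,:,::-1])"
```

```text
t 2.1 world [ 0.5083 -0.0052  0.1517] stand [-0.0615  0.0904  0.1517] yaw 0.2361 z [-0.004  0.    -1.   ] F [ 0.4  0.7 -0. ] gap -0.0002
```

View pics/crop1.png

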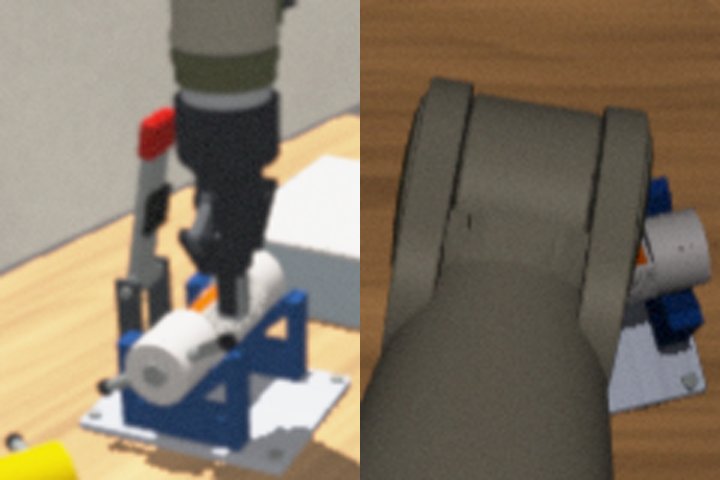

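The fingertip hangs directly over the black ball. Pressing down along the arc.

>>> play_rows([
  {"claw": 255,"dp": [0,0,0.006],"angular": [0,0,0]},
  {"claw": 255,"dp": [0,-0.001,0.006],"angular": [0,0,0]},
  {"claw": 255,"dp": [-0.001,0,0.006],"angular": [0,0,0]},
  {"claw": 255,"dp": [-0.001,0,0.006],"angular": [0,0,0]},
  {"claw": 255,"dp": [-0.001,0,0.005],"angular": [0,0,0]},
  {"claw": 255,"dp": [0,0,0.005],"angular": [0,0,0]},
  {"claw": 255,"dp": [0,0,0.004],"angular": [0,0,0]},
  {"claw": 255,"dp": [0,0,0],"angular": [0,0,0]},
])

```text
clock: 2.87
tcp_pos: [0.5051, -0.0068, 0.1173]
orientation: [0.0, 0.993, 0.116, -0.001]
wrist_force: [-2.3, -1.0, 1.8]
finger_gap: 0.0001
```

```bash
python3 -c "
from h import *
st()"
```

```text
t 2.8667 world [ 0.5051 -0.0068  0.1173] stand [-0.065   0.0896  0.1173] yaw 0.2322 z [-0.001 -0.    -1.   ] F [-2.3 -1.   1.8] gap 0.0001
```

>>> play_rows([
  {"claw": 255,"dp": [0,0,0.004],"angular": [0,0,0]},
  {"claw": 255,"dp": [0,0,0.004],"angular": [0,0,0]},
  {"claw": 255,"dp": [0,0,0.003],"angular": [0,0,0]},
  {"claw": 255,"dp": [0,0,0],"angular": [0,0,0]},
  {"claw": 255,"dp": [0,0,0],"angular": [0,0,0]},
  {"claw": 255,"dp": [0,0,-0.01],"angular": [0,0,0]},
  {"claw": 255,"dp": [-0.01,0,-0.04],"angular": [0,0,0]},
  {"claw": 255,"dp": [-0.02,0,-0.04],"angular": [0,0,0]},
])

```text
clock: 3.53
tcp_pos: [0.4789, -0.0128, 0.1941]
orientation: [-0.0, 0.993, 0.117, -0.0]
wrist_force: [1.5, -0.5, 1.4]
finger_gap: -0.0001
```

```bash
python3 -c "
from h import *
st()
im,d=grab('side','side2')
cv2.imwrite('pics/crop2.png',cv2.resize(im[140:270,225:345],None,fx=4,fy=4,interpolation=2)[:,:,::-1])"
```

```text
t 3.5333 world [ 0.4789 -0.0128  0.1941] stand [-0.0918  0.0898  0.1941] yaw 0.2338 z [-0.001  0.001 -1.   ] F [ 1.5 -0.5  1.4] gap -0.0001
```

View pics/crop2.png

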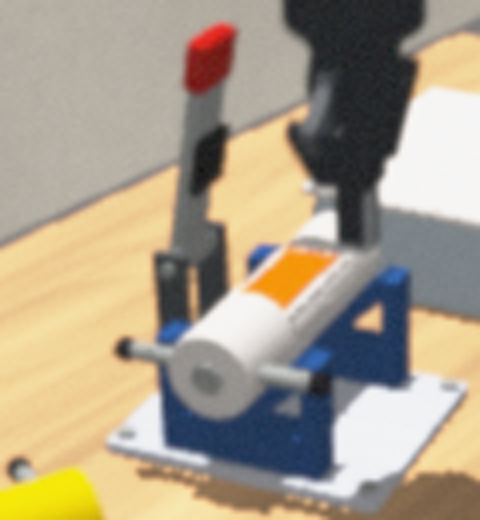

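The bar looks nearly level and the flat faces up. I'll check the angle from the ball rays on the bar's plane.

```bash
python3 -c "
from h import *
z=np.load('side2.npz');im=z['im']
ny=RS[1];
for lo in ((250,221,262,233),(297,228,312,243)):
    u0,v0,u1,v1=lo; g=im[v0:v1,u0:u1].max(-1); m=g<55; v,u=np.nonzero(m); u=u.mean()+u0;v=v.mean()+v0
    o,r=ray('side',u,v); t=((SEAT+.092*ny-o)@ny)/(r@ny); p=o+t*r; print(m.sum(),u,v,(RS@(p-SEAT)).round(4))
d=z['d'];P=pts('side',d);hsv=cv2.cvtColor(im,cv2.COLOR_RGB2HSV)
m=(hsv[...,0]>5)&(hsv[...,0]<18)&(hsv[...,1]>190)&(hsv[...,2]>150);m[:195]=0;m[225:]=0;m[:,:280]=0;m[:,320:]=0
q=(P[m]-SEAT)@RS.T;c=q.mean(0);w=np.linalg.svd(q-c,full_matrices=False);print(m.sum(),c.round(4),w[2].round(3).tolist(),w[1].round(4))
"
```

```text
1 255.0 227.0 [0.0673 0.092  0.0869]
17 304.5882352941176 235.88235294117646 [-0.0667  0.092   0.0912]
25 [-0.0215  0.0325  0.1264] [[-0.402, 0.804, 0.438], [-0.677, -0.583, 0.448], [-0.616, 0.116, -0.779]] [1.1388 0.0672 0.0399]
```

>>> play_rows([
  {"claw": 255,"dp": [0.02,0,-0.024],"angular": [0,0,0]},
  {"claw": 255,"dp": [0.033,0,-0.025],"angular": [0,0,0]},
  {"claw": 255,"dp": [0.033,0,0],"angular": [0,0,0]},
  {"claw": 255,"dp": [0.033,0,0],"angular": [0,0,0]},
  {"claw": 255,"dp": [0.033,0,0],"angular": [0,0,0]},
  {"claw": 255,"dp": [0.033,0,0],"angular": [0,0,0]},
  {"claw": 255,"dp": [0,0,0],"angular": [0,0,0]},
  {"claw": 255,"dp": [0,0,0],"angular": [0,0,0]},
])

```text
clock: 4.25
tcp_pos: [0.6597, 0.0302, 0.2412]
orientation: [-0.0, 0.993, 0.117, -0.001]
wrist_force: [-0.2, -0.8, 0.8]
finger_gap: 0.0002
```

```bash
python3 -c "
from h import *
st()"
```

```text
t 4.25 world [0.6597 0.0302 0.2412] stand [0.094  0.0899 0.2412] yaw 0.2339 z [-0.001  0.    -1.   ] F [-0.2 -0.8  0.8] gap 0.0002
```

The bar is level to within about 0.03 rad and the clamp is still open. Next I go behind the clamp and push it over along its arc.

>>> play_rows([
  {"claw": 255,"dp": [0,0.03,0],"angular": [0,0,0]},
  {"claw": 255,"dp": [0,0.03,0],"angular": [0,0,0]},
  {"claw": 255,"dp": [0,0.03,0],"angular": [0,0,0]},
  {"claw": 255,"dp": [-0.013,0,0],"angular": [0,0,0]},
  {"claw": 255,"dp": [-0.013,0,0],"angular": [0,0,0]},
  {"claw": 255,"dp": [-0.008,0,0],"angular": [0,0,0]},
  {"claw": 255,"dp": [-0.008,0,0],"angular": [0,0,0]},
  {"claw": 255,"dp": [-0.009,0,0],"angular": [0,0,0]},
])

```text
clock: 4.92
tcp_pos: [0.6286, -0.0699, 0.2438]
orientation: [0.0, 0.993, 0.116, 0.001]
wrist_force: [1.4, 0.5, -0.9]
finger_gap: 0.0003
```

```bash
python3 -c "
from h import *
st()
im,d=grab('side','side3')
cv2.imwrite('pics/crop3.png',cv2.resize(im[110:270,225:345],None,fx=3.5,fy=3.5,interpolation=2)[:,:,::-1])"
```

```text
t 4.9167 world [ 0.6286 -0.0699  0.2438] stand [ 0.0406 -0.0003  0.2438] yaw 0.2326 z [ 0.002 -0.    -1.   ] F [ 1.4  0.5 -0.9] gap 0.0003
```

View pics/crop3.png

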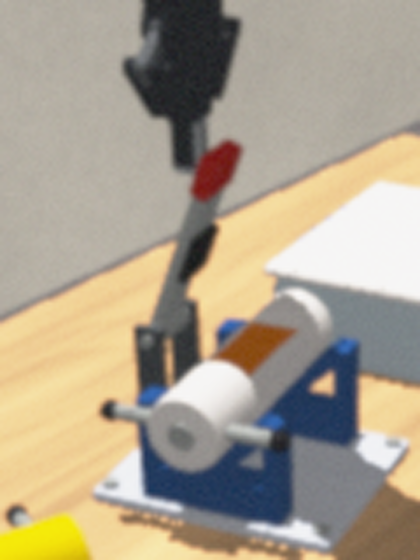

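The fist is pushing the grip and the clamp is leaning over as planned; the flat remains up. Continuing along the arc.

>>> play_rows([
  {"claw": 255,"dp": [-0.01,0,0.003],"angular": [0,0,0]},
  {"claw": 255,"dp": [-0.012,0,0.005],"angular": [0,0,0]},
  {"claw": 255,"dp": [-0.011,0,0.007],"angular": [0,0,0]},
  {"claw": 255,"dp": [-0.01,0,0.008],"angular": [0,0,0]},
  {"claw": 255,"dp": [-0.01,0,0.008],"angular": [0,0,0]},
  {"claw": 255,"dp": [-0.008,0,0.01],"angular": [0,0,0]},
  {"claw": 255,"dp": [-0.008,0,0.01],"angular": [0,0,0]},
  {"claw": 255,"dp": [-0.007,0,0.011],"angular": [0,0,0]},
])

```text
clock: 5.63
tcp_pos: [0.555, -0.0871, 0.1814]
orientation: [0.0, 0.993, 0.116, 0.001]
wrist_force: [0.8, 0.5, 0.1]
finger_gap: 0.0001
```

>>> play_rows([
  {"claw": 255,"dp": [-0.006,0,0.011],"angular": [0,0,0]},
  {"claw": 255,"dp": [-0.004,0,0.011],"angular": [0,0,0]},
  {"claw": 255,"dp": [-0.004,0,0.009],"angular": [0,0,0]},
  {"claw": 255,"dp": [-0.003,0,0.006],"angular": [0,0,0]},
  {"claw": 255,"dp": [-0.002,0,0.004],"angular": [0,0,0]},
  {"claw": 255,"dp": [0,0,0.003],"angular": [0,0,0]},
  {"claw": 255,"dp": [0,0,0.002],"angular": [0,0,0]},
  {"claw": 255,"dp": [0,0,0],"angular": [0,0,0]},
])

```text
clock: 6.3
tcp_pos: [0.5373, -0.0916, 0.1345]
orientation: [0.0, 0.993, 0.116, 0.0]
wrist_force: [-0.2, -0.8, 0.3]
finger_gap: -0.0004
```

```bash
python3 -c "
from h import *
st()"
```

```text
t 6.3 world [ 0.5373 -0.0916  0.1345] stand [-0.0532 -0.0004  0.1345] yaw 0.233 z [ 0. -0. -1.] F [-0.2 -0.8  0.3] gap -0.0004
```

>>> play_rows([
  {"claw": 255,"dp": [0,0,0.001],"angular": [0,0,0]},
  {"claw": 255,"dp": [0,0,0.001],"angular": [0,0,0]},
  {"claw": 255,"dp": [0,0,0.001],"angular": [0,0,0]},
  {"claw": 255,"dp": [0,0,0.001],"angular": [0,0,0]},
  {"claw": 255,"dp": [0,0,0],"angular": [0,0,0]},
  {"claw": 255,"dp": [0,0,0],"angular": [0,0,0]},
  {"claw": 255,"dp": [0,0,0],"angular": [0,0,0]},
  {"claw": 255,"dp": [0,0,0],"angular": [0,0,0]},
])

```text
clock: 6.97
tcp_pos: [0.5376, -0.0917, 0.1333]
orientation: [0.001, 0.993, 0.116, 0.001]
wrist_force: [-6.0, 1.5, 15.7]
finger_gap: -0.0
```

```bash
python3 -c "
from h import *
st()
im,d=grab('side','side4')
cv2.imwrite('pics/crop4.png',cv2.resize(im[110:270,225:345],None,fx=3.5,fy=3.5,interpolation=2)[:,:,::-1])"
```

```text
t 6.9667 world [ 0.5376 -0.0917  0.1333] stand [-0.053  -0.0006  0.1333] yaw 0.2331 z [ 0.002 -0.001 -1.   ] F [-6.   1.5 15.7] gap -0.0
```

View pics/crop4.png

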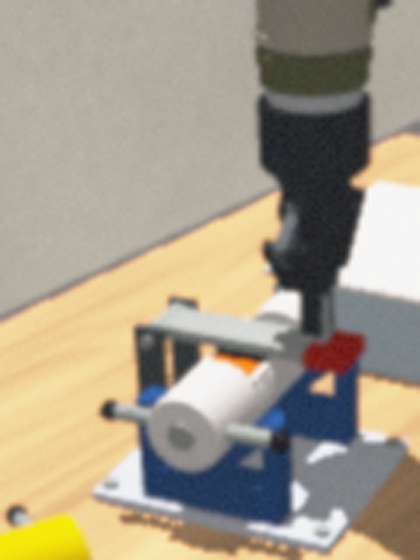

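The clamp stops solid at the predicted height (TCP 0.133, 16 N). I'll retract straight up and away, then check with both cameras.

>>> play_rows([
  {"claw": 255,"dp": [0,0,-0.01],"angular": [0,0,0]},
  {"claw": 255,"dp": [0,0,-0.03],"angular": [0,0,0]},
  {"claw": 255,"dp": [0,0,-0.035],"angular": [0,0,0]},
  {"claw": 255,"dp": [-0.02,0.02,-0.03],"angular": [0,0,0]},
  {"claw": 255,"dp": [-0.023,0.0225,0],"angular": [0,0,0]},
  {"claw": 255,"dp": [-0.023,0.0225,0],"angular": [0,0,0]},
  {"claw": 255,"dp": [-0.023,0.0225,0],"angular": [0,0,0]},
  {"claw": 255,"dp": [-0.023,0.0225,0],"angular": [0,0,0]},
])

```text
clock: 7.68
tcp_pos: [0.4531, -0.2256, 0.2364]
orientation: [0.001, 0.993, 0.117, 0.001]
wrist_force: [0.5, -0.4, 0.6]
finger_gap: 0.0005
```

>>> play_rows([
  {"claw": 255,"dp": [-0.02,0.0225,0],"angular": [0,0,0]},
  {"claw": 255,"dp": [-0.02,0.0225,0],"angular": [0,0,0]},
  {"claw": 255,"dp": [-0.02,0.0225,0],"angular": [0,0,0]},
  {"claw": 255,"dp": [-0.02,0.0225,0],"angular": [0,0,0]},
  {"claw": 255,"dp": [-0.02,0.0225,0],"angular": [0,0,0]},
  {"claw": 255,"dp": [-0.02,0.0225,0],"angular": [0,0,0]},
  {"claw": 255,"dp": [0,0,0],"angular": [0,0,0]},
  {"claw": 255,"dp": [0,0,0],"angular": [0,0,0]},
])

```text
clock: 8.35
tcp_pos: [0.3673, -0.3849, 0.2356]
orientation: [0.0, 0.993, 0.115, 0.0]
wrist_force: [0.0, 1.3, 0.8]
finger_gap: -0.0003
```

```bash
python3 -c "
from h import *
st()
im,d=grab('side','side5'); it,dt=grab('top','top5')
cv2.imwrite('pics/crop5.png',np.hstack([cv2.resize(im[150:270,225:345],None,fx=3.3,fy=3.3,interpolation=2),cv2.resize(it[120:240,300:420],None,fx=3.3,fy=3.3,interpolation=2)])[:,:,::-1])
P=(pts('top',dt)-SEAT)@RS.T
Q=(pts('side',d)-SEAT)@RS.T
m=(abs(P[...,1])<.015)&(P[...,2]>.11)&(P[...,2]<.2)&(P[...,0]>-.08)&(P[...,0]<.045)
x,z=P[m][:,0],P[m][:,2]
for a,b in((-.08,-.052),(-.045,-.01),(-.01,.045)):
    k=(x>a)&(x<b); print(a,b,k.sum(),np.median(z[k]).round(4))
k=x>-.045; print('arm slope',np.polyfit(x[k],z[k],1))
g=it.max(-1)
for n,c,z0 in (('top',P,dt),('side',Q,d)):
    m=(abs(c[...,1]-.092)<.009)&(abs(c[...,0])>.035)&(abs(c[...,0])<.075)&(c[...,2]>.05)&(c[...,2]<.13)&(z0>0)
    print(n,'bar',m.sum(),[np.median(c[m&(s*c[...,0]>0)],0).round(4) for s in(-1,1)],'slope',np.polyfit(c[m][:,0],c[m][:,2],1).round(4))
"
```

```text
t 8.35 world [ 0.3673 -0.3849  0.2356] stand [-0.2862 -0.2466  0.2356] yaw 0.2299 z [ 0. -0. -1.] F [0.  1.3 0.8] gap -0.0003
-0.08 -0.052 188 0.1271
-0.045 -0.01 235 0.1237
-0.01 0.045 366 0.1239
arm slope [0.00146441 0.12389737]
top bar 201 [array([-0.0542,  0.09  ,  0.0976]), array([0.055 , 0.0903, 0.0946])] slope [-0.0275  0.096 ]
side bar 150 [array([-0.0573,  0.0961,  0.0941]), array([0.0548, 0.0961, 0.0906])] slope [-0.029   0.0919]
```

View pics/crop5.png

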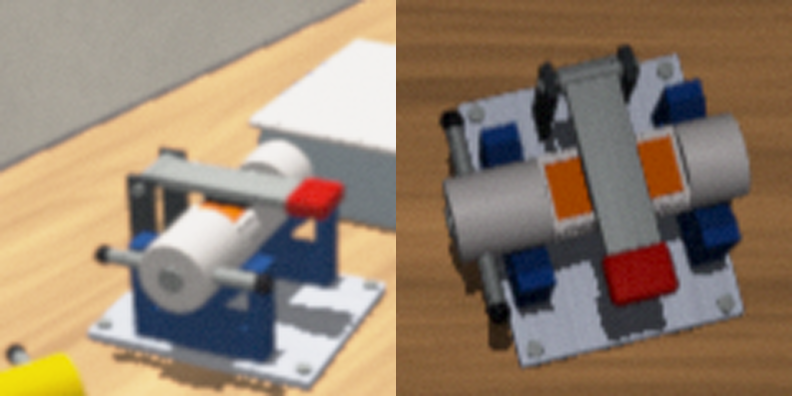

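The clamp arm is level (slope 0.001) and the roller is within about 0.03 rad of flat-up. The robot is clear of everything, so I'm handing in.

```bash
python3 -c "
from h import *
print(env.hand_in())"
```

```text
the job is handed in; nothing more can be done
None
```

The job is done and handed in at about 8.5 s of the 48 s allowed. I pressed the high end of the cross bar down with the closed fingertips until the flat faced up. I then backed off with the clamp still open, and swung the clamp down along its arc from behind. I pressed it home until it stopped at 16 N, at the height expected for a shut clamp.

**Last checks, from both cameras with the robot clear:**
- **Flat:** it faces up to within about 0.03 rad, against the 0.09 rad limit. The bar slope read 0.028 from the top and 0.029 from the side. The roller looked unmoved in its V.
- **Clamp:** the arm is level, with a slope of 0.001. Its top face read 124 mm against the expected 122 mm, which is within calibration.
- **Bystanders:** I never went near them, but I did not measure their positions again at the end.

Two readings were weak. The side-view depth fit of the flat, taken just after turning, had too few pixels (25) to use. In that view's check of the two balls, the far ball showed as a single pixel. I relied on the later bar measurements instead.

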